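# Put two rinsed cups upside down on the drying pegs

## Robot

A 6-joint arm with a two-finger parallel gripper is mounted at the origin on a cart in front of the work surface, level with it; the furniture and walls round the work are solid. World frame = base frame: x ahead of the robot, y to its left, z up, the work surface at z = 0. Lengths are in m, angles in degrees, forces in N, time in s.
With the tool pointing down it reaches from about 0.375 to 0.9 m from the base axis. Payload 3.1 kg.
Tool frame: the origin (TCP) lies on the centre line of the jaws, within the pads' length; the fingertips stand 25 mm ahead of it and the grasp point (between the pads) lies 6 mm ahead of it; z points along the fingers, y is the line along which they close (so a half turn about z gives the same grasp; the last joint's range is limited). The gripper opens to 87 mm and grips with 3 to 60 N. Pads are 19 mm wide; open, the fingers measure 117 mm over their backs; the gripper's body (75 mm by 190 mm) begins 51 mm behind the grasp point.
Start: joints at [61.278, 30.224, 82.088, -0, 67.689, -10.227], TCP at [0.198, 0.593, 0.223] pointing down, gripper open.
Joint ranges: [-176.69, 176.69], [-43.24, 126.21], [12.49, 139.97], [-82, 262], [0, 151.66], [-163.58, 163.58]. Speed limits (degrees/s): [159.86, 159.86, 180, 180, 180, 180].

## Interface

Orientations are given as a 3x3 rotation matrix whose columns are the frame's x, y, z axes.
In Python, from rig import * gives the robot as it stands.
- The arm moves only by the tool step_arm, never from a script. Its argument "steps" is a list of rows, each a list of 7 numbers: the shift along the tool's x, y, z normalised to -1 to 1, where 1 is 0.3 m, then the turn, a rotation vector about the tool's x, y, z normalised to -1 to 1, where 1 is 45 degrees, then the gripper's target within -1 to 1 (shut at 1, half-way at 0, fully open at -1). A call has 1 to 8 rows; each row is the pose to reach, as a shift and turn from the pose commanded when the call began, along the tool's axes at that moment; what a row does not reach only later rows make up. A row lasts 1/12 s, in which the tool goes at most 41.7 mm and 7.16 degrees, less where a joint would pass 70% of its speed; a pose out of reach is approached as far as the arm can. A call with a number of a shift or a turn outside -1 to 1 is refused whole. A call with a gripper value outside its range is refused whole. The fingers move at their own pace and stop on an object; the grip force is fixed at half the most. Time passes only in rows, so rows that repeat a pose let the fingers close. It gives the time, the measured TCP pose, the force, the opening and the grip force at its end, in the units of the state.
- read_state(): the state, without advancing time (a new reading comes with each control period).
- capture(name): name is "scene" or "top"; returns a dict with "image" (384x512x3 uint8, red, green, blue), "vertical_fov" (degrees; the focal length in pixels is half the picture's height over the tangent of half this angle, whatever the lens; pixels are square), "cx", "cy" (the principal point, pixels), "k1" (the pictures are not rectified: a ray, as slopes to the right and down, at radius r is drawn at 1 + k1 r^2 times it, then the intrinsics apply), "world_from_camera" (4x4, takes a point from camera to world coordinates). Camera axes: x right, y down, z forward; pixel columns grow to the right and rows downward; lengths in m; the calibration is good to about 2 mm. A picture is of the moment at which its call begins. There is no depth.
- hand_in(): hands the job in; it is judged then, once.
The state is a dict: "time_s": time; "joint_positions": joint angles; "qvel": joint speeds; "tau": joint torques, N m; "position": TCP position; "tcp_rot": TCP orientation; "force": force on the tool from outside, world axes, zero at the start; "moment": the same for the moment, N m; "opening": opening from 0.0 (shut) to 1.0 (fully open); "grasp_force": force on a finger pad.
Only numpy, scipy, OpenCV 4.12 (cv2) and the standard library are available. Lean on these libraries where they do the work, as an engineer would, in place of code of your own. Each camera call takes 0.05 s, during which the arm holds its last target. There are 200 camera calls.

## Task

Put both rinsed clay cups to dry upside down on the rack, each over a peg of its own with its rim flat on the tray. Start with the cup that lies in the wooden cradle; then lay the standing cup down on its side in the middle of the emptied cradle and let go of it there, take a fresh grip and put it upside down over the free peg. Set the cups down gently, and leave the jar, the spool and the carton where they are.

Things in the scene. Friction and masses are not known exactly. Their poses are not given: they have to be found in the camera images.
- cup_lying: terracotta-coloured clay cup, a slightly conical open cup 78 tall, 120 g nominal. Origin at the centre of its underside, z axis from underside to mouth (so z points down when the cup is upside down). Outer diameter grows evenly from 48 at the underside to 56 at the rim (52 at half height); wall 2; hollow 71 deep, inner diameter 44 at the bottom, 51 at the rim. At the start it lies in the cradle with its axis level and its mouth towards the cradle's +x end.
- cup_standing: terracotta-coloured clay cup, a slightly conical open cup 78 tall, 120 g nominal. Origin at the centre of its underside, z axis from underside to mouth (so z points down when the cup is upside down). Outer diameter grows evenly from 48 at the underside to 56 at the rim (52 at half height); wall 2; hollow 71 deep, inner diameter 44 at the bottom, 51 at the rim. At the start it stands upright on the bench, to the left of the cradle.
- cup_lying_rim (a point): centre of the mouth of the lying cup, in the plane of its rim (78 from the origin along the cup's z); axes as the cup's
- cup_standing_rim (a point): centre of the mouth of the standing cup, in the plane of its rim; axes as the cup's
- cup_lying_mid (a point): point on the axis of the lying cup halfway up (39 from underside and rim), close to its centre of mass; a good point to grip across
- cup_standing_mid (a point): the same point of the standing cup
- rack: drying rack, fixed: grey drip tray 240 x 110 (x, y), top face 12 above the bench with a lip 5 high and 6 wide round its edge. Two upright round pegs stand on it 65 either side of the middle along its x axis: 20 in diameter, 60 tall above the tray face, with a blue rounded tip and a 28 wide, 4 high collar at the foot. Origin at the centre of the underside. An upside-down cup stands with its rim on the tray face; the peg does not touch its inner bottom.
- peg_near (a point): foot of the peg nearer to the robot, on its axis at the tray's face (60 below its tip); axes as the rack's
- peg_far (a point): foot of the peg farther from the robot, on its axis at the tray's face (60 below its tip); axes as the rack's. A storage shelf hangs over the back of the bench (from about 0.75 m ahead of the robot on): keep the wrist and elbow clear of it.
- cradle: fixed cradle, wooden base 104 x 56 (x, y) x 10, with two black rubber rails 8 thick along its x axis, their centres 18 either side of the middle, at most 34 high. Origin: centre of the underside. The rails slope down to the +x end (on the robot's right) to match the cups' cone: a cup laid between them with its mouth to +x has its axis level, 50 above the bench. Its sides are then free for fingers.
- cradle_seat (a point): where the middle of the axis (the _mid point) of a cup lying in the cradle belongs: over the cradle's centre, 50 above the bench; axes as the cradle's
- flux_jar: bystander: brown jar with a white cap, diameter 44, 47 tall, origin at the centre of its underside, stands loose near the standing cup
- solder_spool: bystander: black spool of silvery solder wire, standing on its flange, diameter 54, 40 tall, with a wire end to one side (82 long in all); origin at the underside, 14 from the spool's axis; near the standing cup
- carton: bystander: small brown carton 50 x 50 x 42, origin at the centre of its underside, loose on the bench to the right of the rack
There are look-alikes about, which are no part of the job. Leave any yellow look-alike of the cup_standing alone.

How it is judged (in metres and radians):
On the way, in this order (a step that is already met when the one before it is completed fails the run):
1. the cup from the cradle stands upside down over a peg, rim on the tray, let go (((horizontal distance between cup_lying_rim and peg_near below 0.02 m and z of cup_lying_rim in the frame of peg_near below 0.005 m and z of cup_lying in the frame of peg_near above 0.074 m) or (horizontal distance between cup_lying_rim and peg_far below 0.02 m and z of cup_lying_rim in the frame of peg_far below 0.005 m and z of cup_lying in the frame of peg_far above 0.074 m)) and contact force between the fingers and cup_lying below 0.05 N), for 0.2 s.
2. the other cup lies on its side in the cradle, let go (distance between cup_standing_mid and cradle_seat below 0.03 m and angle between the z axis of cup_standing and the x axis of cradle, either way round below 0.25 rad and contact force between the fingers and cup_standing below 0.05 N), for 0.2 s.
3. the other cup stands upside down over the free peg, let go (((horizontal distance between cup_standing_rim and peg_near below 0.02 m and z of cup_standing_rim in the frame of peg_near below 0.005 m and z of cup_standing in the frame of peg_near above 0.074 m) or (horizontal distance between cup_standing_rim and peg_far below 0.02 m and z of cup_standing_rim in the frame of peg_far below 0.005 m and z of cup_standing in the frame of peg_far above 0.074 m)) and contact force between the fingers and cup_standing below 0.05 N), for 0.2 s.
At the end, for the whole second after the job is handed in: Both cups stand upside down on the rack, each over a peg of its own: rim centre within 20 mm of the peg's axis and less than 5 mm above the tray's face, underside more than 74 mm above the tray's face; both at rest and not touched by the fingers ((((horizontal distance between cup_lying_rim and peg_near below 0.02 m and z of cup_lying_rim in the frame of peg_near below 0.005 m and z of cup_lying in the frame of peg_near above 0.074 m) and (horizontal distance between cup_standing_rim and peg_far below 0.02 m and z of cup_standing_rim in the frame of peg_far below 0.005 m and z of cup_standing in the frame of peg_far above 0.074 m)) or ((horizontal distance between cup_lying_rim and peg_far below 0.02 m and z of cup_lying_rim in the frame of peg_far below 0.005 m and z of cup_lying in the frame of peg_far above 0.074 m) and (horizontal distance between cup_standing_rim and peg_near below 0.02 m and z of cup_standing_rim in the frame of peg_near below 0.005 m and z of cup_standing in the frame of peg_near above 0.074 m))) and linear speed of each of cup_lying, cup_standing below 0.02 m/s and angular speed of each of cup_lying, cup_standing below 0.2 rad/s and contact force between the fingers and cup_lying below 0.05 N and contact force between the fingers and cup_standing below 0.05 N).
It fails at once if the flux jar is moved more than 30 mm (distance of flux_jar from where it was at the start of the episode above 0.03 m).
It fails at once if the solder spool is moved more than 30 mm (distance of solder_spool from where it was at the start of the episode above 0.03 m).
It fails at once if the carton is moved more than 30 mm (distance of carton from where it was at the start of the episode above 0.03 m).
It fails at once if a cup is knocked or dropped hard on the rack or cradle (over 40 N) (contact force between any of cup_lying, cup_standing and rack above 40 N or contact force between any of cup_lying, cup_standing and cradle above 40 N).
It also fails if it takes over 72 s, if anything falls off the work surface, if the arm or the gripper's body presses on something with over 40 N, if the wrist force passes 120 N, or if a joint passes its speed limit or range.

## Working session

There is one attempt and no reset: what is moved stays moved. The work goes in short steps, Python scripts to look and compute and a tool call to move; the robot and the scene stay as the last step left them, time stands still between calls to the robot, and variables do not carry over. Pictures are saved under pics/ and viewed, at most 10 in all, crops included, and the job is handed in when it is done.

Besides the shell and the picture viewer there is one more tool, called as name(argument=value, ...), one argument or row to a line, values as JSON. step_arm: Moves the arm, as the interface text tells. Scaled input: -1 to 1 covers 0.3 m each way for a shift and 45 degrees each way for a turn. Its arguments: {"type":"object","properties":{"steps":{"type":"array"}},"required":["steps"]}

```bash
mkdir -p pics; cat > h.py <<'E'
from rig import *
import numpy as np, cv2, json
def cap(n,f):
    c=capture(n); cv2.imwrite(f'pics/{f}.png',c['image'][:,:,::-1]); 
    d={k:(np.array(v).tolist() if k!='image' else None) for k,v in c.items()}; json.dump(d,open(f'pics/{f}.json','w')); return c
def ld(f): return json.load(open(f'pics/{f}.json'))
def K(c): 
    f=192/np.tan(np.radians(c['vertical_fov'])/2); return f
def ray(c,u,v):
    f=K(c); x=np.array([(u-c['cx'])/f,(v-c['cy'])/f]); s=x.copy()
    for _ in range(20): s=x/(1+c['k1']*(s@s))
    T=np.array(c['world_from_camera']); return T[:3,3],T[:3,:3]@np.r_[s,1]
def at(c,u,v,z):
    o,d=ray(c,u,v); return o+d*(z-o[2])/d[2]
def proj(c,p):
    T=np.array(c['world_from_camera']); q=T[:3,:3].T@(np.array(p)-T[:3,3]); s=q[:2]/q[2]; s=s*(1+c['k1']*(s@s)); return s*K(c)+[c['cx'],c['cy']]
E
python3 - <<'E'
from h import *
a=cap('scene','s0');b=cap('top','t0')
for c in(a,b): print(c['vertical_fov'],c['k1'],np.round(c['world_from_camera'],3).tolist())
s=read_state();print(s['position'],np.round(s['tcp_rot'],3).tolist(),s['time_s'],s['opening'])
for n in('s0','t0'):
    i=cv2.imread(f'pics/{n}.png'); cv2.imwrite(f'pics/{n}b.png',cv2.resize(i,(800,600),interpolation=cv2.INTER_CUBIC))
E
```

```text
56.659973603308245 0.01795465600715511 [[0.686, -0.543, 0.484, 0.035], [-0.727, -0.494, 0.476, -0.417], [-0.02, -0.679, -0.734, 0.789], [0.0, 0.0, 0.0, 1.0]]
43.984722800026674 -0.20423080561931523 [[-0.055, -0.977, 0.206, 0.275], [-0.999, 0.054, -0.01, 0.04], [-0.001, -0.206, -0.979, 1.359], [0.0, 0.0, 0.0, 1.0]]
[0.19789057 0.59215811 0.22256758] [[-0.948, 0.317, -0.001], [0.317, 0.948, -0.002], [0.0, -0.002, -1.0]] 0.1 0.996288195678153
```

View pics/s0b.png

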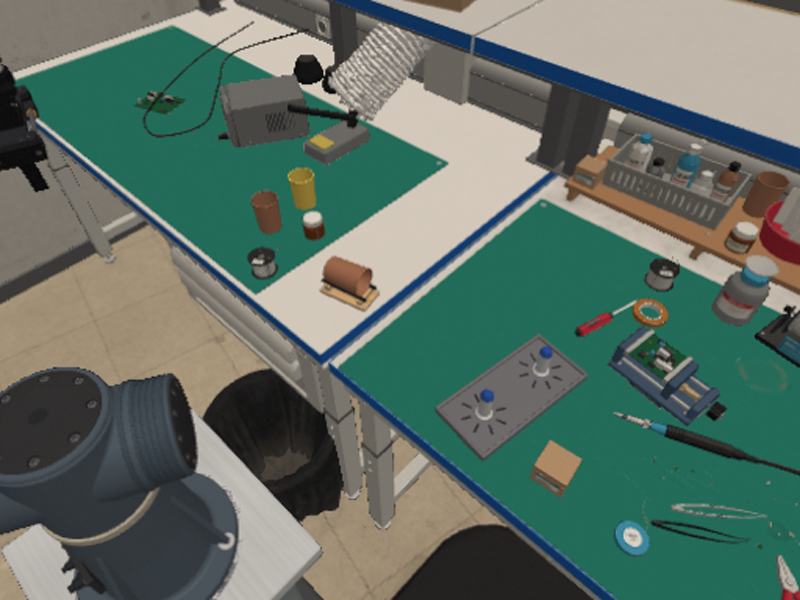

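View pics/t0b.png

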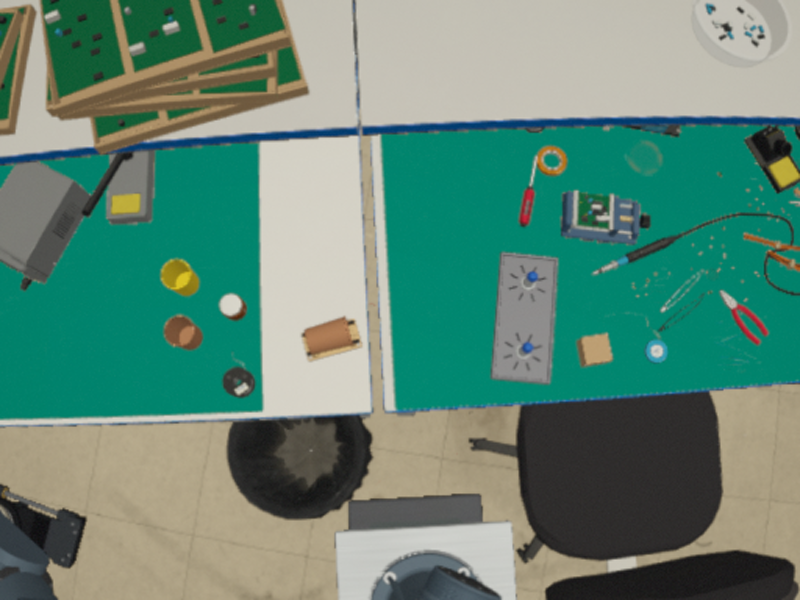

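Scene picture (800x600): terracotta cup standing at (266,212), yellow look-alike (302,188), jar (313,225), spool (262,263), cradle with cup (347,280), pegs (487,400) and (545,355), carton (556,467). Candidates for the standing cup are terracotta (266,212), yellow (302,188) and a brown pot on the back shelf (768,195). I choose (266,212), which is left of the cradle. The top view shows the same cup at (183,333). Next I check with close crops.

```bash
python3 - <<'E'
import cv2,numpy as np
s=cv2.imread('pics/s0.png');t=cv2.imread('pics/t0.png')
def cr(i,x,y,w,h,k):
    o=cv2.resize(i[y:y+h,x:x+w],None,fx=k,fy=k,interpolation=cv2.INTER_CUBIC)
    for a in range(x-x%10+10,x+w,10): cv2.line(o,((a-x)*k,0),((a-x)*k,4 if a%50 else 14),(255,255,255),1)
    for a in range(y-y%10+10,y+h,10): cv2.line(o,(0,(a-y)*k),(4 if a%50 else 14,(a-y)*k),(255,255,255),1)
    return o
A=cr(s,150,100,100,100,4);B=cr(t,95,160,140,100,4) # cups
B=B[:,:400] ; 
cv2.imwrite('pics/c1.png',np.hstack([A,B]))
C=cr(s,270,205,110,110,4)
D=cr(t,300,155,80,110,4)
cv2.imwrite('pics/c2.png',np.hstack([C,D]))
cv2.imwrite('pics/c3.png',np.hstack([cr(t,180,190,60,50,8),cr(s,200,155,45,50,6)[:400].copy()  if 0 else cv2.resize(cr(s,200,155,45,50,8),(320,400))]))
E
```

```text
(no output)
```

View pics/c1.png

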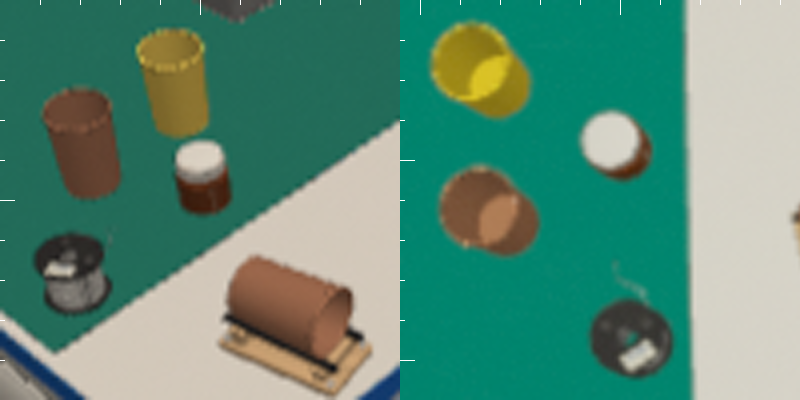

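View pics/c2.png

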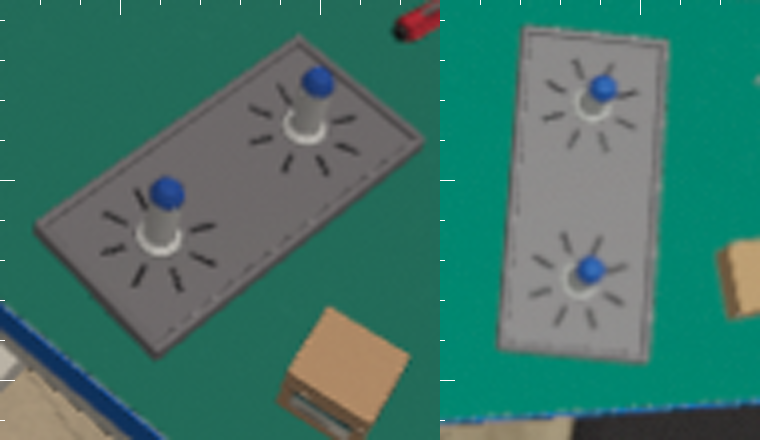

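View pics/c3.png

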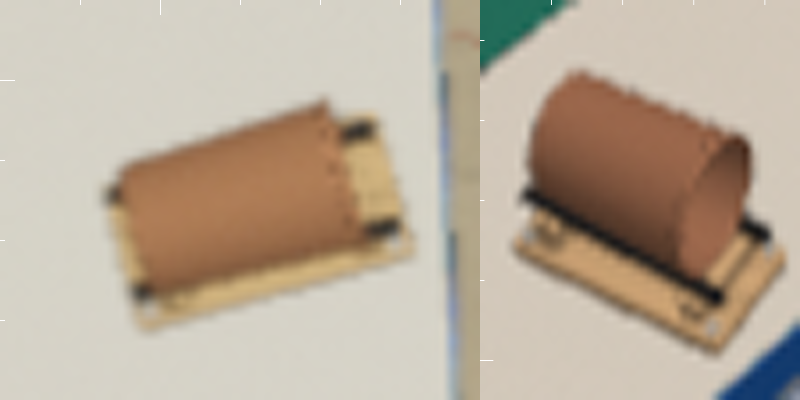

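Crops confirm: the chosen cup is terracotta and upright, with the jar to its right and the spool below. The lying cup has its mouth to the right (robot's -y). The rack has blue peg tips and the carton beside it. Now positions.

```bash
python3 - <<'E'
from h import *
s=ld('s0');t=ld('t0')
A=lambda x,y:(s,150+x/4,100+y/4)
B=lambda x,y:(t,95+(x-400)/4,160+y/4)
C=lambda x,y:(s,270+x/4,205+y/4)
D=lambda x,y:(t,300+(x-440)/4,155+y/4)
E=lambda x,y:(t,180+x/8,190+y/8)
F=lambda x,y:(s,200+(x-480)*45/320,155+y/8)
def P(n,q,z): print(n,np.round(at(*[q[0]],q[1]-.5+.0,q[2]-.5,z),4)[:2])
for n,q,z in [('near tip s',C(167,193),.062),('near tip t',D(591,270),.062),('near col s',C(159,238),.015),('near col t',D(580,281),.015),
('far tip s',C(318,82),.062),('far tip t',D(603,88),.062),('far col s',C(304,128),.015),('far col t',D(593,103),.015),
('stand rim t',B(479,206),.078),('stand rim s',A(78,110),.078),('st base s lowest',A(92,197),0),
('spool t',B(631,338),.04),('spool s',A(69,258),.04),('jar t',B(611,140),.047),('jar s',A(200,158),.047),
('lie base t',E(135,230),.05),('lie mouth t',E(342,172),.05),('mouth s',F(715,205),.05),
('crad c1',E(145,332),.01),('c2',E(413,250),.01),('c3',E(378,110),.01),
('crad s1',F(514,245),.01),('s2',F(718,355),.01),('s3',F(785,258),.01),
('rail t L up',E(112,195),.034),('rail t L dn',E(140,292),.034),('yel t',B(472,63),.078),('carton t',D(760,280),.042),
('rack tl',D(525,26),.017),('tr',D(668,42),.017),('bl',D(498,349),.017),('br',D(648,361),.017)]: P(n,q,z)
E
```

```text
near tip s [ 0.4563 -0.1992]
near tip t [ 0.4568 -0.2027]
near col s [ 0.4545 -0.2008]
near col t [ 0.4559 -0.2029]
far tip s [ 0.5853 -0.22  ]
far tip t [ 0.5858 -0.2231]
far col s [ 0.5832 -0.2208]
far col t [ 0.5862 -0.2242]
stand rim t [0.5184 0.4147]
stand rim s [0.5172 0.416 ]
st base s lowest [0.5047 0.4045]
spool t [0.4258 0.3161]
spool s [0.4249 0.3201]
jar t [0.5671 0.327 ]
jar s [0.5658 0.3282]
lie base t [0.4909 0.1878]
lie mouth t [0.5076 0.1146]
mouth s [0.506  0.1155]
crad c1 [0.4604 0.1899]
c2 [0.4849 0.0926]
c3 [0.5367 0.1029]
crad s1 [0.4597 0.1923]
s2 [0.4794 0.0901]
s3 [0.5319 0.1032]
rail t L up [0.5065 0.1974]
rail t L dn [0.4714 0.1886]
yel t [0.6215 0.4206]
carton t [ 0.4451 -0.3275]
rack tl [ 0.6465 -0.1788]
tr [ 0.629  -0.2843]
bl [ 0.4104 -0.1397]
br [ 0.3952 -0.2467]
```

```bash
cat >> h.py <<'E'
from scipy.spatial.transform import Rotation as Ro
def R(yaz,lean):  # y axis azimuth; lean>0: tool z leans to the robot's right (az yaz-90), deg from down
    a=np.radians(yaz);l=np.radians(lean); y=np.array([np.cos(a),np.sin(a),0]); h=np.array([np.sin(a),-np.cos(a),0])
    z=np.sin(l)*h-np.cos(l)*np.array([0,0,1]); return np.c_[np.cross(y,z),y,z]
def plan(targets,cur=None):
    """targets: (G xyz, yaz, lean); prints shift/turn in row units, chained"""
    if cur is None: s=read_state(); p,Q=np.array(s['position']),np.array(s['tcp_rot'])
    else: p,Q=cur[0]-.006*R(*cur[1:])[:,2],R(*cur[1:])
    for g,ya,l in targets:
        T=R(ya,l); t=np.array(g)-.006*T[:,2]; d=Q.T@(t-p); w=Ro.from_matrix(Q.T@T).as_rotvec(degrees=True)
        print(np.round(d/.3,3).tolist(),np.round(w/45,3).tolist(),'rows',round(np.linalg.norm(d)/.0417,1),round(np.linalg.norm(w)/7.16,1)); p,Q=t,T
def st():
    s=read_state();Q=np.array(s['tcp_rot']);g=np.array(s['position'])+.006*Q[:,2]
    print('t',s['time_s'],'G',np.round(g,4),'yaz',round(np.degrees(np.arctan2(Q[1,1],Q[0,1])),1),'z',np.round(Q[:,2],3),'j',np.round(s['joint_positions'],1),'F',np.round(s['force'],2),'op',round(s['opening']*87,1),'gf',s['grasp_force'])
E
python3 - <<'E'
from h import *
C=[.499,.150]
plan([([.38,.42,.24],40,22),([*C,.16],12.5,45),([*C,.052],12.5,45)])
E
```

```text
[-0.751, -0.348, -0.076] [0.132, -0.476, 0.692] rows 6.0 5.3
[-0.769, -0.268, 0.603] [0.34, -0.501, 0.513] rows 7.3 5.0
[0.255, 0.0, 0.255] [0.0, 0.0, 0.0] rows 2.6 0.0
```

step_arm(
  steps=[
    [-0.751,-0.348,-0.076,0.132,-0.476,0.692,-1],
    [-0.751,-0.348,-0.076,0.132,-0.476,0.692,-1],
    [-0.751,-0.348,-0.076,0.132,-0.476,0.692,-1],
    [-0.751,-0.348,-0.076,0.132,-0.476,0.692,-1],
    [-0.751,-0.348,-0.076,0.132,-0.476,0.692,-1],
    [-0.751,-0.348,-0.076,0.132,-0.476,0.692,-1],
    [-0.751,-0.348,-0.076,0.132,-0.476,0.692,-1],
    [-0.751,-0.348,-0.076,0.132,-0.476,0.692,-1],
  ],
)

```text
time_s: 0.77
position: [0.3797, 0.421, 0.2458]
tcp_rot: [[-0.594, 0.768, 0.24], [0.713, 0.64, -0.286], [-0.373, 0.001, -0.928]]
force: [0.2, 1.5, -0.7]
opening: 1.001
grasp_force: 0.0
```

step_arm(
  steps=[
    [-0.769,-0.268,0.603,0.34,-0.501,0.513,-1],
    [-0.769,-0.268,0.603,0.34,-0.501,0.513,-1],
    [-0.769,-0.268,0.603,0.34,-0.501,0.513,-1],
    [-0.769,-0.268,0.603,0.34,-0.501,0.513,-1],
    [-0.769,-0.268,0.603,0.34,-0.501,0.513,-1],
    [-0.769,-0.268,0.603,0.34,-0.501,0.513,-1],
    [-0.769,-0.268,0.603,0.34,-0.501,0.513,-1],
    [-0.769,-0.268,0.603,0.34,-0.501,0.513,-1],
  ],
)

```text
time_s: 1.43
position: [0.4979, 0.1514, 0.1625]
tcp_rot: [[-0.154, 0.977, 0.148], [0.69, 0.213, -0.691], [-0.707, -0.004, -0.707]]
force: [-0.3, 0.2, -0.1]
opening: 1.003
grasp_force: 0.0
```

```bash
python3 - <<'E'
from h import *
st(); C=[.499,.150]
plan([([*C,.052],12.5,45)])
cap('scene','s1'); i=cv2.imread('pics/s1.png'); cv2.imwrite('pics/s1c.png',cv2.resize(i[60:260,100:370],None,fx=2.9,fy=2.9,interpolation=cv2.INTER_CUBIC))
E
```

```text
t 1.4333 G [0.4988 0.1473 0.1582] yaz 12.3 z [ 0.148 -0.691 -0.707] j [ 27.6  38.7  95.5 -46.9  69.   42. ] F [-0.33  0.16 -0.07] op 87.2 gf 0.0
[0.257, 0.004, 0.244] [-0.006, -0.0, 0.001] rows 2.5 0.0
```

View pics/s1c.png

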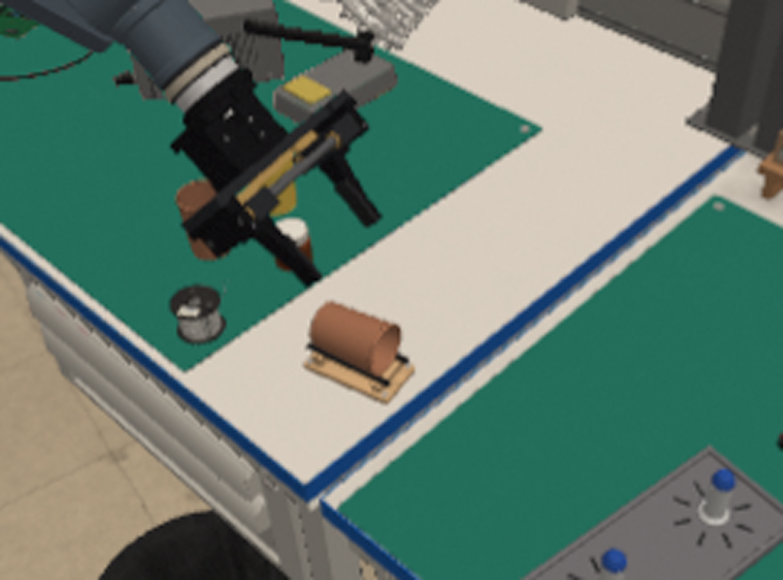

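The picture shows the open gripper directly above the lying cup (about (350,340)), with its fingers either side. Descending and closing.

step_arm(
  steps=[
    [0.09,0,0.09,0,0,0,-1],
    [0.18,0,0.18,0,0,0,-1],
    [0.23,0,0.23,0,0,0,-1],
    [0.255,0,0.255,0,0,0,-1],
    [0.255,0,0.255,0,0,0,-1],
    [0.255,0,0.255,0,0,0,-1],
    [0.255,0,0.255,0,0,0,0.2],
    [0.255,0,0.255,0,0,0,1],
  ],
)

```text
time_s: 2.15
position: [0.4991, 0.156, 0.058]
tcp_rot: [[-0.151, 0.976, 0.156], [0.692, 0.217, -0.688], [-0.706, 0.004, -0.709]]
force: [-0.4, -0.4, 0.1]
opening: 0.922
grasp_force: 0.0
```

step_arm(
  steps=[
    [0,0,0,0,0,0,1],
    [0,0,0,0,0,0,1],
    [0,0,0,0,0,0,1],
    [0,0,0,0,0,0,1],
    [0,0,0,0,0,0,1],
    [0,0,0,0,0,0,1],
  ],
)

```text
time_s: 2.65
position: [0.4972, 0.1545, 0.0567]
tcp_rot: [[-0.153, 0.977, 0.151], [0.691, 0.215, -0.691], [-0.707, -0.001, -0.707]]
force: [-2.7, 0.6, 2.7]
opening: 0.554
grasp_force: 30.0
```

```bash
python3 - <<'E'
from h import *
st(); C=[.499,.150]
# lift, rotate by 90 about y, carry to the far peg
F=[.585,-.222]
plan([([*C,.18],12.5,45),([.53,.03,.20],5,0),([.585,-.20,.20],-9,-45),([*F,.135],-9,-45),([*F,.054],-9,-45)],([*C,.052],12.5,45))
cap('scene','s2')
E
```

```text
t 2.65 G [0.4981 0.1503 0.0524] yaz 12.4 z [ 0.151 -0.691 -0.707] j [ 27.9  49.   96.8 -50.8  61.4  51.8] F [-2.69  0.57  2.7 ] op 48.2 gf 30.00616609138687
[-0.302, 0.0, -0.302] [0.0, 0.0, 0.0] rows 3.1 0.0
[-0.353, 0.014, 0.251] [0.065, 0.999, 0.158] rows 3.1 6.4
[-0.793, 0.112, 0.006] [-0.122, 0.995, 0.295] rows 5.8 6.6
[-0.204, 0.011, 0.102] [0.0, 0.0, 0.0] rows 1.6 0.0
[-0.191, 0.0, 0.191] [0.0, 0.0, 0.0] rows 1.9 0.0
```

step_arm(
  steps=[
    [-0.03,0,-0.03,0,0,0,1],
    [-0.1,0,-0.1,0,0,0,1],
    [-0.18,0,-0.18,0,0,0,1],
    [-0.25,0,-0.25,0,0,0,1],
    [-0.302,0,-0.302,0,0,0,1],
    [-0.302,0,-0.302,0,0,0,1],
  ],
)

```text
time_s: 3.2
position: [0.5011, 0.1561, 0.1897]
tcp_rot: [[-0.147, 0.976, 0.161], [0.694, 0.217, -0.686], [-0.705, 0.011, -0.709]]
force: [-0.3, 0.4, -1.0]
opening: 0.556
grasp_force: 29.8
```

step_arm(
  steps=[
    [-0.05,0,0.04,0.01,0.12,0.02,1],
    [-0.1,0.005,0.08,0.02,0.27,0.04,1],
    [-0.16,0.01,0.12,0.03,0.42,0.07,1],
    [-0.22,0.01,0.16,0.04,0.57,0.09,1],
    [-0.28,0.01,0.2,0.05,0.72,0.11,1],
    [-0.32,0.014,0.23,0.06,0.87,0.14,1],
    [-0.353,0.014,0.251,0.065,0.999,0.158,1],
    [-0.353,0.014,0.251,0.065,0.999,0.158,1],
  ],
)

```text
time_s: 3.87
position: [0.5329, 0.0241, 0.2069]
tcp_rot: [[-0.078, 0.997, 0.006], [0.997, 0.078, 0.002], [0.002, 0.006, -1.0]]
force: [-0.0, 0.1, -0.9]
opening: 0.556
grasp_force: 29.8
```

step_arm(
  steps=[
    [-0.1,0.015,0.001,-0.015,0.12,0.04,1],
    [-0.22,0.03,0.002,-0.03,0.27,0.08,1],
    [-0.34,0.05,0.003,-0.05,0.42,0.12,1],
    [-0.46,0.065,0.004,-0.07,0.57,0.17,1],
    [-0.58,0.08,0.005,-0.09,0.72,0.21,1],
    [-0.7,0.1,0.006,-0.1,0.87,0.26,1],
    [-0.793,0.112,0.006,-0.122,0.995,0.295,1],
    [-0.793,0.112,0.006,-0.122,0.995,0.295,1],
  ],
)

```text
time_s: 4.53
position: [0.5838, -0.2128, 0.1972]
tcp_rot: [[0.121, 0.986, 0.116], [0.696, -0.168, 0.698], [0.708, -0.004, -0.707]]
force: [1.2, -0.8, -1.8]
opening: 0.557
grasp_force: 29.8
```

```bash
python3 - <<'E'
from h import *
st()
cap('scene','s3'); cap('top','t3'); a=cv2.imread('pics/s3.png');b=cv2.imread('pics/t3.png'); 
A=cv2.resize(a[130:330,250:400],(450,600),interpolation=cv2.INTER_CUBIC);B=cv2.resize(b[140:280,285:390],(350,467),interpolation=cv2.INTER_CUBIC)
o=np.zeros((600,800,3),np.uint8);o[:,:450]=A;o[:467,450:]=B;cv2.imwrite('pics/c4.png',o)
E
```

```text
t 4.5333 G [ 0.5845 -0.2086  0.193 ] yaz -9.6 z [ 0.116  0.698 -0.707] j [-47.   42.9  76.6  34.1  91.6 -46. ] F [ 1.16 -0.81 -1.85] op 48.5 gf 29.845328148803674
```

View pics/c4.png

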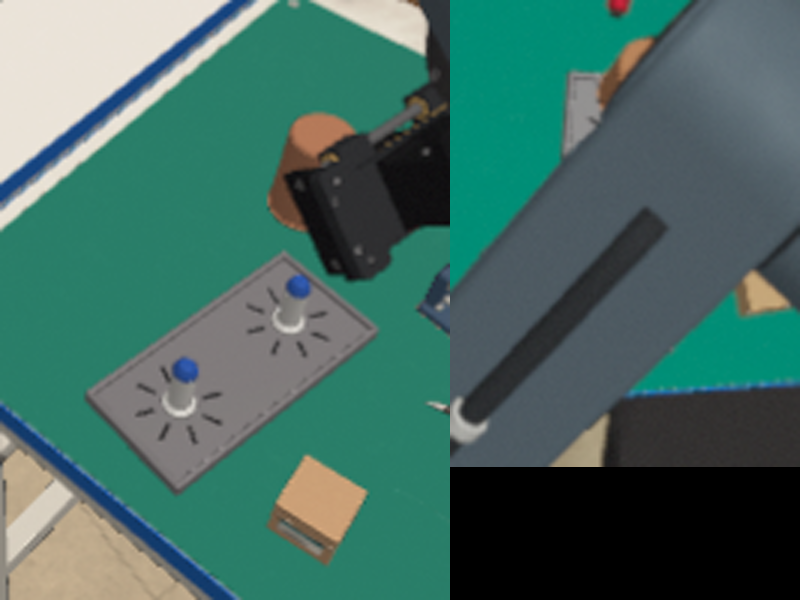

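The cup is upside down in the gripper: underside at crop (322,130), rim's left edge at (268,205), visible left silhouette. I compare this with the model's prediction.

```bash
python3 - <<'E'
from h import *
c=ld('s3')
g=np.array([.5845,-.2086,.193])
th=np.linspace(0,2*np.pi,73)
for dz in (0,):
  i=cv2.imread('pics/s3.png')[130:280,330:400-0] if 0 else cv2.imread('pics/s3.png')
  k=5;i=cv2.resize(i[150:240,320:420],None,fx=k,fy=k,interpolation=cv2.INTER_CUBIC); j=i.copy()
  for z,r in((.039,.024),(-.039,.028)):
    pts=np.array([proj(c,g+[r*np.cos(t),r*np.sin(t),z+dz]) for t in th])+.5
    cv2.polylines(j,[np.int32((pts-[320,150])*k)],True,(255,255,255),1)
  cv2.imwrite('pics/c5.png',j[:, :500])
E
```

```text
(no output)
```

View pics/c5.png

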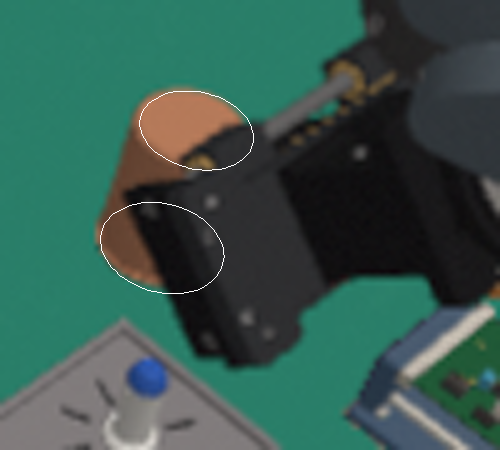

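Prediction matches the cup within about 2 mm. Moving over the far peg and lowering partway.

step_arm(
  steps=[
    [-0.1,0.005,0.05,0,0,0,1],
    [-0.204,0.011,0.06,0,0,0,1],
    [-0.204,0.011,0.102,0,0,0,1],
    [-0.204,0.011,0.102,0,0,0,1],
    [-0.204,0.011,0.102,0,0,0,1],
    [-0.204,0.011,0.102,0,0,0,1],
  ],
)

```text
time_s: 5.13
position: [0.5847, -0.2234, 0.1402]
tcp_rot: [[0.108, 0.988, 0.11], [0.698, -0.154, 0.7], [0.708, 0.001, -0.706]]
force: [-0.3, -0.0, -0.2]
opening: 0.56
grasp_force: 29.8
```

```bash
python3 - <<'E'
from h import *
st(); F=[.585,-.222]
plan([([*F,.135],-9,-45),([*F,.056],-9,-45)])
c=cap('scene','s4'); s=read_state(); g=np.array(s['position'])+.006*np.array(s['tcp_rot'])[:,2]
th=np.linspace(0,2*np.pi,73);k=5;x0,y0=310,180
j=cv2.resize(cv2.imread('pics/s4.png')[y0:y0+90,x0:x0+100],None,fx=k,fy=k,interpolation=cv2.INTER_CUBIC)
for z,r in((.039,.024),(-.039,.028)):
    pts=np.array([proj(c,g+[r*np.cos(t),r*np.sin(t),z]) for t in th])+.5
    cv2.polylines(j,[np.int32((pts-[x0,y0])*k)],True,(255,255,255),1)
p=(proj(c,[*F,.062])+.5-[x0,y0])*k; cv2.circle(j,tuple(np.int32(p)),15,(0,255,255),1)
cv2.imwrite('pics/c6.png',j)
E
```

```text
t 5.1333 G [ 0.5854 -0.2192  0.136 ] yaz -8.9 z [ 0.11   0.7   -0.706] j [-47.5  47.7  76.6  33.7  88.1 -49.8] F [-0.28 -0.01 -0.24] op 48.7 gf 29.84813780116383
[-0.009, 0.0, -0.004] [-0.001, -0.002, 0.003] rows 0.1 0.0
[-0.186, 0.0, 0.186] [0.0, 0.0, 0.0] rows 1.9 0.0
```

View pics/c6.png

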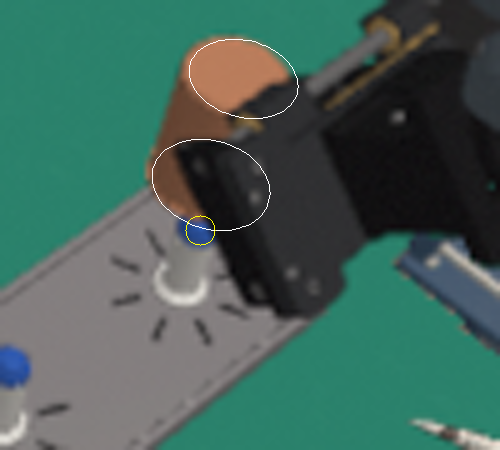

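Underside at (238,75), rim's left edge at (148,180), peg tip at (198,230). The cup is within 2 mm of over the peg, so I lower it slowly.

step_arm(
  steps=[
    [-0.03,0,0.03,0,0,0,1],
    [-0.06,0,0.06,0,0,0,1],
    [-0.09,0,0.09,0,0,0,1],
    [-0.12,0,0.12,0,0,0,1],
    [-0.15,0,0.15,0,0,0,1],
    [-0.17,0,0.17,0,0,0,1],
    [-0.184,0,0.184,0,0,0,1],
    [-0.184,0,0.184,0,0,0,1],
  ],
)

```text
time_s: 5.85
position: [0.5835, -0.2245, 0.0587]
tcp_rot: [[0.112, 0.988, 0.11], [0.695, -0.157, 0.701], [0.71, -0.002, -0.704]]
force: [0.2, 0.1, -0.9]
opening: 0.557
grasp_force: 29.8
```

step_arm(
  steps=[
    [0,0,0,0,0,0,1],
    [0,0,0,0,0,0,1],
    [-0.003,0,0.003,0,0,0,1],
    [-0.003,0,0.003,0,0,0,1],
  ],
)

```text
time_s: 6.18
position: [0.5844, -0.2252, 0.0599]
tcp_rot: [[0.11, 0.988, 0.112], [0.697, -0.157, 0.699], [0.708, 0.001, -0.706]]
force: [1.2, -0.3, -0.7]
opening: 0.554
grasp_force: 29.8
```

```bash
python3 - <<'E'
from h import *
st()
c=cap('scene','s5')
cv2.imwrite('pics/c7.png',cv2.resize(c['image'][180:270,300:410,::-1],None,fx=6,fy=6,interpolation=cv2.INTER_CUBIC))
E
```

```text
t 6.1833 G [ 0.5851 -0.221   0.0556] yaz -9.0 z [ 0.112  0.699 -0.706] j [-47.6  54.1  77.3  34.   82.2 -53.7] F [ 1.16 -0.27 -0.69] op 48.2 gf 29.847440866869874
```

step_arm(
  steps=[
    [-0.003,0,0.003,0,0,0,1],
    [-0.003,0,0.003,0,0,0,1],
  ],
)

```text
time_s: 6.4
position: [0.5842, -0.225, 0.0582]
tcp_rot: [[0.11, 0.988, 0.111], [0.697, -0.157, 0.7], [0.709, 0.0, -0.706]]
force: [0.2, 0.2, -0.9]
opening: 0.556
grasp_force: 29.8
```

step_arm(
  steps=[
    [-0.003,0,0.003,0,0,0,1],
    [-0.003,0,0.003,0,0,0,1],
  ],
)

```text
time_s: 6.57
position: [0.5841, -0.2249, 0.0567]
tcp_rot: [[0.11, 0.988, 0.111], [0.697, -0.157, 0.7], [0.709, 0.0, -0.705]]
force: [-0.2, 0.3, -1.7]
opening: 0.55
grasp_force: 29.8
```

step_arm(
  steps=[
    [-0.002,0,0.002,0,0,0,1],
    [-0.002,0,0.002,0,0,0,1],
  ],
)

```text
time_s: 6.73
position: [0.5841, -0.2249, 0.0558]
tcp_rot: [[0.11, 0.988, 0.111], [0.697, -0.157, 0.7], [0.709, 0.0, -0.705]]
force: [0.2, 0.3, -1.2]
opening: 0.552
grasp_force: 29.8
```

step_arm(
  steps=[
    [-0.002,0,0.002,0,0,0,1],
    [-0.002,0,0.002,0,0,0,1],
  ],
)

```text
time_s: 6.9
position: [0.5841, -0.225, 0.055]
tcp_rot: [[0.11, 0.988, 0.111], [0.697, -0.157, 0.7], [0.709, 0.0, -0.705]]
force: [0.6, -0.6, -1.6]
opening: 0.558
grasp_force: 29.8
```

step_arm(
  steps=[
    [-0.002,0,0.002,0,0,0,1],
    [-0.002,0,0.002,0,0,0,1],
  ],
)

```text
time_s: 7.07
position: [0.5842, -0.225, 0.0544]
tcp_rot: [[0.11, 0.988, 0.111], [0.697, -0.157, 0.7], [0.709, 0.0, -0.705]]
force: [-0.2, -0.5, -0.0]
opening: 0.554
grasp_force: 29.9
```

```bash
python3 - <<'E'
from h import *
st()
c=cap('scene','s6')
cv2.imwrite('pics/c8.png',cv2.resize(c['image'][180:270,300:410,::-1],None,fx=6,fy=6,interpolation=cv2.INTER_CUBIC))
E
```

```text
t 7.0667 G [ 0.5849 -0.2208  0.0502] yaz -9.0 z [ 0.111  0.7   -0.705] j [-47.6  54.5  77.3  34.   81.9 -54. ] F [-0.24 -0.48 -0.01] op 48.2 gf 29.87577186198905
```

View pics/c8.png

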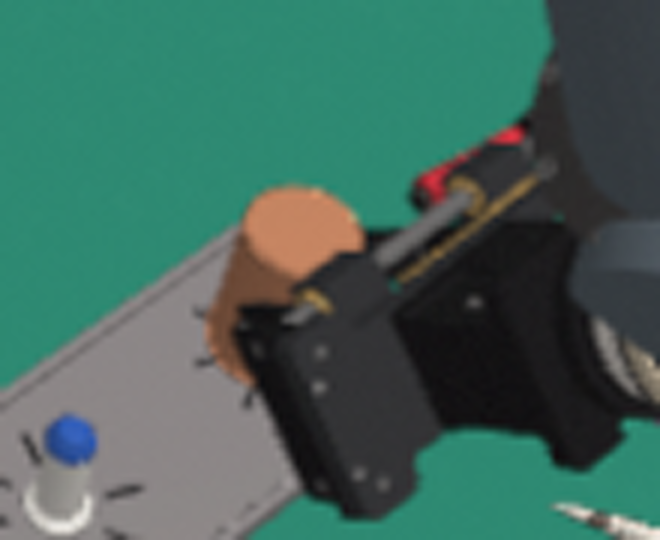

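The picture shows the cup upside down on the tray over the far peg: underside at (303,230), rim edge at (208,340). That was my tenth and last view, so from here on I use numbers only.

step_arm(
  steps=[
    [-0.002,0,0.002,0,0,0,1],
    [-0.002,0,0.002,0,0,0,1],
  ],
)

```text
time_s: 7.28
position: [0.5842, -0.2251, 0.0542]
tcp_rot: [[0.11, 0.988, 0.112], [0.696, -0.157, 0.701], [0.709, 0.001, -0.705]]
force: [-1.7, -0.9, 3.7]
opening: 0.552
grasp_force: 30.0
```

step_arm(
  steps=[
    [-0.002,0,0.002,0,0,0,1],
    [-0.002,0,0.002,0,0,0,1],
  ],
)

```text
time_s: 7.45
position: [0.5843, -0.2251, 0.0541]
tcp_rot: [[0.11, 0.988, 0.112], [0.696, -0.157, 0.701], [0.71, 0.001, -0.704]]
force: [-1.0, -0.6, 7.4]
opening: 0.552
grasp_force: 30.1
```

Contact at 7 N: the rim is on the tray. Opening, then backing off along the tool axis.

step_arm(
  steps=[
    [0,0,0,0,0,0,0.1],
    [0,0,0,0,0,0,-0.3],
    [0,0,0,0,0,0,-1],
    [0,0,0,0,0,0,-1],
    [0,0,0,0,0,0,-1],
    [0,0,0,0,0,0,-1],
    [0,0,0,0,0,0,-1],
    [0,0,0,0,0,0,-1],
  ],
)

```text
time_s: 8.12
position: [0.5841, -0.2248, 0.0524]
tcp_rot: [[0.11, 0.988, 0.111], [0.697, -0.157, 0.7], [0.709, -0.0, -0.705]]
force: [0.2, -0.1, -0.2]
opening: 0.968
grasp_force: 0.0
```

step_arm(
  steps=[
    [0,0,-0.05,0,0,0,-1],
    [0,0,-0.12,0,0,0,-1],
    [0,0,-0.2,0,0,0,-1],
    [0,0,-0.3,0,0,0,-1],
    [0,0,-0.4,0,0,0,-1],
    [0,0,-0.5,0,0,0,-1],
    [0,0,-0.5,0,0,0,-1],
  ],
)

```text
time_s: 8.7
position: [0.5686, -0.3361, 0.1624]
tcp_rot: [[0.108, 0.987, 0.119], [0.703, -0.16, 0.693], [0.703, 0.008, -0.711]]
force: [0.8, -0.7, 0.9]
opening: 1.002
grasp_force: 0.0
```

```bash
python3 - <<'E'
from h import *
st()
c=cap('scene','s7');t=cap('top','t7')
def terra(im,x0,y0,x1,y1):
    h=cv2.cvtColor(im[y0:y1,x0:x1],cv2.COLOR_RGB2HSV); m=((h[...,0]<16)&(h[...,1]>90)&(h[...,2]>50)).astype(np.uint8)
    n,l,s,ce=cv2.connectedComponentsWithStats(m); return [(s[k]+[x0,y0,0,0,0]).tolist()+np.round(ce[k]+[x0,y0],1).tolist() for k in range(1,n) if s[k][4]>60]
p=proj(c,[.585,-.222,.05]).astype(int);print(p,terra(c['image'],p[0]-30,p[1]-30,p[0]+30,p[1]+30))
def sil(c,cx,cy,z0,up):
    th=np.linspace(0,6.28,73);P=np.array([proj(c,[cx+r*np.cos(a),cy+r*np.sin(a),z]) for z,r in ((z0+(0 if up else .078),.024),(z0+(.078 if up else 0),.028)) for a in th]);return P.min(0).round(1),P.max(0).round(1)
print(sil(c,.585,-.222,.012,False))
q=proj(t,[.585,-.222,.05]).astype(int);print(q,terra(t['image'],q[0]-25,q[1]-25,q[0]+25,q[1]+25),sil(t,.585,-.222,.012,False))
for v in (c,t):
    q=proj(v,[.518,.415,.04]).astype(int);print(terra(v['image'],q[0]-20,q[1]-25,q[0]+20,q[1]+25),sil(v,.518,.415,0,True))
E
```

```text
t 8.7 G [ 0.5693 -0.3319  0.1581] yaz -9.2 z [ 0.119  0.693 -0.711] j [-54.1  50.1  65.4  30.5  97.9 -50.1] F [ 0.84 -0.68  0.94] op 87.2 gf 0.0
[348 228] [[334, 212, 26, 33, 628, 347.2, 228.1]]
(array([335.1, 211. ]), array([361.9, 246.1]))
[339 177] [[328, 166, 21, 24, 363, 338.0, 177.8]] (array([327.4, 166. ]), array([350.2, 190.2]))
[] (array([160.6, 121.7]), array([180.8, 150.2]))
[[106, 203, 23, 20, 348, 116.7, 212.8]] (array([104.5, 201.3]), array([129.6, 223.8]))
```

Cup 1 released. Its silhouette matches the prediction in both cameras (x 334–360 against 335–362). Now the standing cup.

```bash
python3 - <<'E'
from h import *
S=[.518,.415]
plan([([.55,-.24,.27],-4,-8),([.51,.02,.27],3,20),([.50,.26,.24],10,45),([*S,.15],10,45),([*S,.040],10,45)])
E
```

```text
[0.479, -0.104, -0.073] [0.053, -0.823, -0.102] rows 3.6 5.2
[0.856, -0.194, 0.121] [-0.016, -0.621, -0.156] rows 6.4 4.0
[0.795, 0.007, -0.178] [-0.084, -0.555, -0.132] rows 5.9 3.6
[0.565, 0.149, -0.14] [0.0, 0.0, 0.0] rows 4.3 0.0
[0.259, 0.0, 0.259] [0.0, 0.0, 0.0] rows 2.6 0.0
```

step_arm(
  steps=[
    [0.24,-0.05,-0.2,0.01,-0.15,-0.02,-1],
    [0.4,-0.104,-0.2,0.02,-0.3,-0.04,-1],
    [0.479,-0.104,-0.15,0.03,-0.5,-0.06,-1],
    [0.479,-0.104,-0.1,0.04,-0.65,-0.08,-1],
    [0.479,-0.104,-0.073,0.053,-0.823,-0.102,-1],
    [0.479,-0.104,-0.073,0.053,-0.823,-0.102,-1],
    [0.479,-0.104,-0.073,0.053,-0.823,-0.102,-1],
  ],
)

```text
time_s: 9.38
position: [0.5495, -0.2345, 0.2754]
tcp_rot: [[0.061, 0.998, 0.006], [0.988, -0.061, 0.142], [0.142, -0.003, -0.99]]
force: [0.5, 1.2, -0.7]
opening: 1.0
grasp_force: 0.0
```

step_arm(
  steps=[
    [0.12,-0.027,0.02,-0.002,-0.1,-0.02,-1],
    [0.24,-0.055,0.035,-0.005,-0.2,-0.045,-1],
    [0.36,-0.08,0.05,-0.007,-0.3,-0.07,-1],
    [0.48,-0.11,0.07,-0.009,-0.4,-0.09,-1],
    [0.6,-0.135,0.085,-0.011,-0.5,-0.11,-1],
    [0.72,-0.16,0.1,-0.014,-0.58,-0.13,-1],
    [0.856,-0.194,0.121,-0.016,-0.621,-0.156,-1],
    [0.856,-0.194,0.121,-0.016,-0.621,-0.156,-1],
  ],
)

```text
time_s: 10.05
position: [0.5064, 0.0307, 0.2728]
tcp_rot: [[-0.063, 0.998, 0.013], [0.94, 0.063, -0.336], [-0.336, -0.009, -0.942]]
force: [0.1, 0.1, -0.1]
opening: 1.002
grasp_force: 0.0
```

step_arm(
  steps=[
    [0.12,0.001,-0.03,-0.012,-0.08,-0.02,-1],
    [0.24,0.002,-0.055,-0.025,-0.17,-0.04,-1],
    [0.36,0.003,-0.08,-0.037,-0.25,-0.06,-1],
    [0.48,0.004,-0.11,-0.05,-0.34,-0.08,-1],
    [0.6,0.005,-0.135,-0.063,-0.42,-0.1,-1],
    [0.72,0.006,-0.16,-0.075,-0.5,-0.12,-1],
    [0.795,0.007,-0.178,-0.084,-0.555,-0.132,-1],
    [0.795,0.007,-0.178,-0.084,-0.555,-0.132,-1],
  ],
)

```text
time_s: 10.72
position: [0.4973, 0.2692, 0.2395]
tcp_rot: [[-0.134, 0.984, 0.121], [0.695, 0.18, -0.696], [-0.706, -0.009, -0.708]]
force: [0.5, -0.7, -0.0]
opening: 1.0
grasp_force: 0.0
```

step_arm(
  steps=[
    [0.12,0.03,-0.03,0,0,0,-1],
    [0.25,0.07,-0.06,0,0,0,-1],
    [0.38,0.1,-0.09,0,0,0,-1],
    [0.5,0.13,-0.12,0,0,0,-1],
    [0.565,0.149,-0.14,0,0,0,-1],
    [0.565,0.149,-0.14,0,0,0,-1],
    [0.565,0.149,-0.14,0,0,0,-1],
    [0.565,0.149,-0.14,0,0,0,-1],
  ],
)

```text
time_s: 11.38
position: [0.517, 0.4178, 0.1545]
tcp_rot: [[-0.124, 0.985, 0.119], [0.696, 0.172, -0.697], [-0.707, -0.003, -0.707]]
force: [0.4, 0.1, 0.6]
opening: 1.001
grasp_force: 0.0
```

```bash
python3 - <<'E'
from h import *
st(); plan([([.518,.415,.040],10,45)])
E
```

```text
t 11.3833 G [0.5177 0.4136 0.1503] yaz 9.9 z [ 0.119 -0.697 -0.707] j [ 44.6  52.9  60.2 -35.6  95.4  40.4] F [0.42 0.09 0.57] op 87.1 gf 0.0
[0.263, 0.003, 0.257] [-0.004, -0.0, 0.002] rows 2.6 0.0
```

step_arm(
  steps=[
    [0.06,0.001,0.06,0,0,0,-1],
    [0.12,0.003,0.12,0,0,0,-1],
    [0.18,0.003,0.18,0,0,0,-1],
    [0.23,0.003,0.23,0,0,0,-1],
    [0.26,0.003,0.258,0,0,0,-1],
    [0.26,0.003,0.258,0,0,0,-1],
    [0.26,0.003,0.258,0,0,0,-1],
    [0.26,0.003,0.258,0,0,0,0.1],
  ],
)

```text
time_s: 12.05
position: [0.5185, 0.4207, 0.0472]
tcp_rot: [[-0.122, 0.985, 0.124], [0.698, 0.174, -0.694], [-0.705, 0.001, -0.709]]
force: [0.3, 0.7, -0.2]
opening: 0.974
grasp_force: 0.0
```

step_arm(
  steps=[
    [0,0,0,0,0,0,0.2],
    [0,0,0,0,0,0,0.3],
    [0,0,0,0,0,0,1],
    [0,0,0,0,0,0,1],
    [0,0,0,0,0,0,1],
    [0,0,0,0,0,0,1],
    [0,0,0,0,0,0,1],
    [0,0,0,0,0,0,1],
  ],
)

```text
time_s: 12.72
position: [0.5173, 0.4206, 0.0455]
tcp_rot: [[-0.124, 0.985, 0.122], [0.697, 0.174, -0.696], [-0.706, -0.001, -0.708]]
force: [-1.2, 0.1, 0.9]
opening: 0.594
grasp_force: 29.8
```

```bash
python3 - <<'E'
from h import *
st(); C=[.498,.148]
plan([([.518,.415,.18],10,45),([.50,.30,.22],11,0),([*C,.15],12.5,-45),([*C,.056],12.5,-45)])
E
```

```text
t 12.7167 G [0.518  0.4164 0.0412] yaz 10.0 z [ 0.122 -0.696 -0.708] j [ 44.8  60.6  61.  -35.5  88.5  45.5] F [-1.16  0.06  0.91] op 51.7 gf 29.84053890514815
[-0.33, -0.001, -0.324] [-0.0, -0.002, 0.002] rows 3.3 0.0
[-0.368, -0.126, 0.171] [-0.009, 1.0, -0.021] rows 3.1 6.3
[-0.51, -0.103, 0.239] [0.013, 1.0, -0.032] rows 4.1 6.3
[-0.222, 0.0, 0.222] [0.0, 0.0, 0.0] rows 2.3 0.0
```

step_arm(
  steps=[
    [-0.03,0,-0.03,0,0,0,1],
    [-0.09,0,-0.09,0,0,0,1],
    [-0.17,0,-0.17,0,0,0,1],
    [-0.25,0,-0.25,0,0,0,1],
    [-0.33,0,-0.324,0,0,0,1],
    [-0.33,0,-0.324,0,0,0,1],
  ],
)

```text
time_s: 13.22
position: [0.5208, 0.4212, 0.1926]
tcp_rot: [[-0.116, 0.985, 0.131], [0.703, 0.174, -0.689], [-0.702, 0.012, -0.713]]
force: [0.8, 0.0, 0.1]
opening: 0.595
grasp_force: 29.9
```

step_arm(
  steps=[
    [-0.05,-0.018,0.025,-0.001,0.14,-0.003,1],
    [-0.1,-0.036,0.05,-0.002,0.28,-0.006,1],
    [-0.16,-0.055,0.075,-0.004,0.42,-0.009,1],
    [-0.21,-0.072,0.1,-0.005,0.57,-0.012,1],
    [-0.26,-0.09,0.122,-0.006,0.71,-0.015,1],
    [-0.32,-0.11,0.15,-0.008,0.86,-0.018,1],
    [-0.368,-0.126,0.171,-0.009,1.0,-0.021,1],
    [-0.368,-0.126,0.171,-0.009,1.0,-0.021,1],
  ],
)

```text
time_s: 13.88
position: [0.5015, 0.2936, 0.2275]
tcp_rot: [[-0.185, 0.983, 0.0], [0.983, 0.185, 0.002], [0.002, 0.001, -1.0]]
force: [-0.4, -0.7, -1.9]
opening: 0.593
grasp_force: 29.9
```

step_arm(
  steps=[
    [-0.07,-0.015,0.035,0.002,0.14,-0.005,1],
    [-0.15,-0.03,0.07,0.004,0.28,-0.009,1],
    [-0.22,-0.045,0.1,0.006,0.42,-0.014,1],
    [-0.29,-0.06,0.137,0.008,0.57,-0.018,1],
    [-0.36,-0.074,0.17,0.009,0.71,-0.023,1],
    [-0.44,-0.09,0.205,0.011,0.86,-0.028,1],
    [-0.51,-0.103,0.239,0.013,1.0,-0.032,1],
    [-0.51,-0.103,0.239,0.013,1.0,-0.032,1],
  ],
)

```text
time_s: 14.55
position: [0.5013, 0.1368, 0.1476]
tcp_rot: [[-0.143, 0.978, -0.153], [0.691, 0.209, 0.692], [0.709, -0.007, -0.705]]
force: [0.1, -0.5, -2.0]
opening: 0.591
grasp_force: 29.9
```

step_arm(
  steps=[
    [0,0,0,0,0,0,1],
    [0,0,0,0,0,0,1],
  ],
)

```text
time_s: 14.72
position: [0.4994, 0.144, 0.1532]
tcp_rot: [[-0.152, 0.976, -0.155], [0.689, 0.218, 0.691], [0.708, -0.002, -0.706]]
force: [0.0, -0.1, -2.1]
opening: 0.588
grasp_force: 29.9
```

```bash
python3 - <<'E'
from h import *
st(); C=[.498,.146]
plan([([*C,.058],12.5,-45)])
E
```

```text
t 14.7167 G [0.4985 0.1482 0.149 ] yaz 12.6 z [-0.155  0.691 -0.706] j [-18.5  38.2 100.   39.1  73.6 -53.4] F [ 0.02 -0.05 -2.13] op 51.2 gf 29.857376216955345
[-0.22, -0.003, 0.209] [-0.003, -0.002, -0.001] rows 2.2 0.0
```

step_arm(
  steps=[
    [-0.04,0,0.04,0,0,0,1],
    [-0.09,-0.001,0.085,0,0,0,1],
    [-0.14,-0.002,0.135,0,0,0,1],
    [-0.18,-0.003,0.172,0,0,0,1],
    [-0.205,-0.003,0.195,0,0,0,1],
    [-0.22,-0.003,0.209,0,0,0,1],
    [-0.22,-0.003,0.209,0,0,0,1],
    [-0.22,-0.003,0.209,0,0,0,1],
  ],
)

```text
time_s: 15.38
position: [0.4992, 0.1424, 0.0633]
tcp_rot: [[-0.155, 0.976, -0.155], [0.689, 0.219, 0.691], [0.708, 0.0, -0.706]]
force: [-0.3, -0.5, -1.9]
opening: 0.59
grasp_force: 29.9
```

step_arm(
  steps=[
    [-0.005,0,0.005,0,0,0,1],
    [-0.005,0,0.005,0,0,0,1],
  ],
)

```text
time_s: 15.55
position: [0.4994, 0.1416, 0.061]
tcp_rot: [[-0.154, 0.976, -0.154], [0.689, 0.218, 0.691], [0.708, 0.001, -0.706]]
force: [0.3, -0.0, -1.0]
opening: 0.595
grasp_force: 29.9
```

step_arm(
  steps=[
    [-0.003,0,0.003,0,0,0,1],
    [-0.003,0,0.003,0,0,0,1],
  ],
)

```text
time_s: 15.72
position: [0.4992, 0.1415, 0.0593]
tcp_rot: [[-0.153, 0.976, -0.154], [0.689, 0.217, 0.691], [0.708, -0.0, -0.706]]
force: [-0.3, 0.1, -1.1]
opening: 0.591
grasp_force: 29.9
```

step_arm(
  steps=[
    [-0.003,0,0.003,0,0,0,1],
    [-0.003,0,0.003,0,0,0,1],
  ],
)

```text
time_s: 15.88
position: [0.499, 0.1415, 0.0577]
tcp_rot: [[-0.153, 0.976, -0.154], [0.689, 0.217, 0.691], [0.708, -0.001, -0.706]]
force: [-0.1, -1.0, -0.9]
opening: 0.599
grasp_force: 29.9
```

step_arm(
  steps=[
    [-0.003,0,0.003,0,0,0,1],
    [-0.003,0,0.003,0,0,0,1],
  ],
)

```text
time_s: 16.05
position: [0.499, 0.1416, 0.0564]
tcp_rot: [[-0.153, 0.976, -0.155], [0.689, 0.217, 0.691], [0.709, -0.001, -0.706]]
force: [0.2, -0.2, -1.4]
opening: 0.592
grasp_force: 29.9
```

step_arm(
  steps=[
    [-0.003,0,0.003,0,0,0,1],
    [-0.003,0,0.003,0,0,0,1],
  ],
)

```text
time_s: 16.22
position: [0.4991, 0.1416, 0.0551]
tcp_rot: [[-0.153, 0.976, -0.154], [0.689, 0.217, 0.692], [0.709, -0.001, -0.706]]
force: [0.1, 0.2, -0.9]
opening: 0.594
grasp_force: 29.9
```

step_arm(
  steps=[
    [-0.002,0,0.002,0,0,0,1],
    [-0.002,0,0.002,0,0,0,1],
  ],
)

```text
time_s: 16.38
position: [0.4992, 0.1416, 0.0545]
tcp_rot: [[-0.153, 0.976, -0.154], [0.689, 0.217, 0.692], [0.709, -0.0, -0.705]]
force: [0.6, 0.2, -1.3]
opening: 0.598
grasp_force: 29.9
```

step_arm(
  steps=[
    [-0.002,0,0.002,0,0,0,1],
    [-0.002,0,0.002,0,0,0,1],
  ],
)

```text
time_s: 16.55
position: [0.4994, 0.1418, 0.0542]
tcp_rot: [[-0.153, 0.976, -0.154], [0.688, 0.217, 0.692], [0.709, 0.0, -0.705]]
force: [1.2, -0.2, 3.8]
opening: 0.594
grasp_force: 30.0
```

step_arm(
  steps=[
    [-0.002,0,0.002,0,0,0,1],
    [-0.002,0,0.002,0,0,0,1],
  ],
)

```text
time_s: 16.72
position: [0.4997, 0.142, 0.054]
tcp_rot: [[-0.153, 0.976, -0.153], [0.687, 0.216, 0.693], [0.71, 0.001, -0.704]]
force: [2.4, -1.3, 6.2]
opening: 0.591
grasp_force: 30.0
```

```bash
python3 - <<'E'
from h import *
st()
E
```

```text
t 16.7167 G [0.4987 0.1461 0.0498] yaz 12.5 z [-0.153  0.693 -0.704] j [-18.8  48.5 101.2  42.   65.1 -61.6] F [ 2.37 -1.28  6.18] op 51.4 gf 30.029868829124755
```

Contact at the expected 50 mm. Releasing, then withdrawing along the tool axis.

step_arm(
  steps=[
    [0,0,0,0,0,0,0.1],
    [0,0,0,0,0,0,-0.3],
    [0,0,0,0,0,0,-1],
    [0,0,0,0,0,0,-1],
    [0,0,0,0,0,0,-1],
    [0,0,0,0,0,0,-1],
    [0,0,0,0,0,0,-1],
    [0,0,0,0,0,0,-1],
  ],
)

```text
time_s: 17.38
position: [0.4988, 0.1417, 0.0526]
tcp_rot: [[-0.153, 0.976, -0.155], [0.689, 0.218, 0.691], [0.709, -0.001, -0.706]]
force: [-0.2, 0.2, -0.3]
opening: 0.975
grasp_force: 0.0
```

step_arm(
  steps=[
    [0.04,0,-0.06,0,0,0,-1],
    [0.09,0,-0.13,0,0,0,-1],
    [0.14,0,-0.2,0,0,0,-1],
    [0.2,0,-0.28,0,0,0,-1],
    [0.25,0,-0.36,0,0,0,-1],
    [0.3,0,-0.42,0,0,0,-1],
    [0.3,0,-0.42,0,0,0,-1],
    [0.3,0,-0.42,0,0,0,-1],
  ],
)

```text
time_s: 18.05
position: [0.5052, 0.1161, 0.2063]
tcp_rot: [[-0.155, 0.976, -0.152], [0.69, 0.217, 0.69], [0.707, 0.002, -0.707]]
force: [-0.5, -0.1, -0.6]
opening: 0.994
grasp_force: 0.0
```

```bash
python3 - <<'E'
from h import *
st()
c=cap('scene','s8');t=cap('top','t8')
a=cv2.imread('pics/s0.png').astype(int)
# compare the cup in the cradle now with the first cup there at the start, and the bystanders
for n,im,im0 in (('s',cv2.imread('pics/s8.png'),cv2.imread('pics/s0.png')),('t',cv2.imread('pics/t8.png'),cv2.imread('pics/t0.png'))):
    for nm,p in (('cradle',[.498,.148,.04]),('jar',[.566,.327,.02]),('spool',[.425,.318,.02]),('carton',[.445,-.32,.02])):
        v=c if n=='s' else t
        q=proj(v,p).astype(int); sl=np.s_[q[1]-20:q[1]+20,q[0]-20:q[0]+20]
        sh,r=cv2.phaseCorrelate(im0[sl].mean(2).astype(np.float32),im[sl].mean(2).astype(np.float32)); 
        print(n,nm,np.round(sh,1),round(r,2),'diff',np.abs(im0[sl].astype(int)-im[sl]).mean().round(1))
C=[.499,.148]
plan([([.499,.12,.20],12.5,0),([*C,.15],12.5,45),([*C,.050],12.5,45)])
E
```

```text
t 18.05 G [0.5043 0.1203 0.202 ] yaz 12.6 z [-0.152  0.69  -0.707] j [-21.1  33.7  97.   36.7  80.5 -50.3] F [-0.54 -0.07 -0.64] op 86.5 gf 0.0
s cradle [1. 0.] 0.82 diff 16.0
s jar [0.  0.1] 0.82 diff 10.3
s spool [0. 0.] 1.0 diff 8.9
s carton [ 0. -0.] 1.0 diff 8.7
t cradle [  6.4 -13.6] 0.25 diff 70.6
t jar [-0.   0.1] 1.04 diff 9.6
t spool [-0.3  0.2] 0.79 diff 23.2
t carton [0.1 0. ] 1.0 diff 9.4
[0.013, -0.014, 0.007] [-0.003, -1.003, 0.001] rows 0.1 6.3
[0.105, 0.02, 0.173] [0.0, -1.0, 0.0] rows 1.5 6.3
[0.236, 0.0, 0.236] [0.0, 0.0, 0.0] rows 2.4 0.0
```

Bystanders are unmoved and the cup lies like the first one did. Now the fresh grip with the other lean.

step_arm(
  steps=[
    [0.013,-0.01,0.007,0,-0.15,0,-1],
    [0.013,-0.01,0.007,0,-0.3,0,-1],
    [0.013,-0.01,0.007,0,-0.45,0,-1],
    [0.013,-0.01,0.007,0,-0.6,0,-1],
    [0.013,-0.01,0.007,0,-0.75,0,-1],
    [0.013,-0.01,0.007,0,-0.9,0,-1],
    [0.013,-0.014,0.007,0,-1.0,0,-1],
  ],
)

```text
time_s: 18.73
position: [0.4989, 0.1208, 0.2061]
tcp_rot: [[-0.219, 0.976, -0.001], [0.976, 0.219, -0.002], [-0.002, -0.001, -1.0]]
force: [-0.8, -0.0, 0.5]
opening: 1.002
grasp_force: 0.0
```

step_arm(
  steps=[
    [0.02,0.005,0,0,-0.15,0,-1],
    [0.04,0.01,0.02,0,-0.3,0,-1],
    [0.06,0.015,0.05,0,-0.45,0,-1],
    [0.08,0.02,0.08,0,-0.6,0,-1],
    [0.1,0.02,0.12,0,-0.75,0,-1],
    [0.105,0.02,0.15,0,-0.9,0,-1],
    [0.105,0.02,0.173,0,-1.0,0,-1],
    [0.105,0.02,0.173,0,-1.0,0,-1],
  ],
)

```text
time_s: 19.4
position: [0.4955, 0.1535, 0.1493]
tcp_rot: [[-0.165, 0.975, 0.149], [0.687, 0.222, -0.692], [-0.708, -0.012, -0.707]]
force: [0.0, 0.2, -0.6]
opening: 1.003
grasp_force: 0.0
```

step_arm(
  steps=[
    [0,0,0,0,0,0,-1],
    [0,0,0,0,0,0,-1],
  ],
)

```text
time_s: 19.57
position: [0.4985, 0.1514, 0.1545]
tcp_rot: [[-0.155, 0.976, 0.152], [0.692, 0.217, -0.689], [-0.705, -0.002, -0.709]]
force: [0.0, 0.1, 1.0]
opening: 1.0
grasp_force: 0.0
```

```bash
python3 - <<'E'
from h import *
st()
C=[.498,.148]
plan([([*C,.050],12.5,45)])
E
```

```text
t 19.5667 G [0.4994 0.1473 0.1503] yaz 12.5 z [ 0.152 -0.689 -0.709] j [ 27.6  39.4  95.8 -47.2  68.1  42.7] F [0.02 0.12 0.99] op 87.0 gf 0.0
[0.238, -0.003, 0.235] [-0.001, -0.004, 0.003] rows 2.4 0.0
```

step_arm(
  steps=[
    [0.06,0,0.06,0,0,0,-1],
    [0.12,-0.002,0.12,0,0,0,-1],
    [0.18,-0.003,0.18,0,0,0,-1],
    [0.22,-0.003,0.22,0,0,0,-1],
    [0.237,-0.003,0.236,0,0,0,-1],
    [0.237,-0.003,0.236,0,0,0,-1],
    [0.237,-0.003,0.236,0,0,0,-1],
    [0.237,-0.003,0.236,0,0,0,0.1],
  ],
)

```text
time_s: 20.23
position: [0.4986, 0.1519, 0.0562]
tcp_rot: [[-0.152, 0.976, 0.154], [0.692, 0.217, -0.688], [-0.705, 0.002, -0.709]]
force: [-0.6, -0.0, -0.4]
opening: 0.973
grasp_force: 0.0
```

step_arm(
  steps=[
    [0,0,0,0,0,0,0.2],
    [0,0,0,0,0,0,0.3],
    [0,0,0,0,0,0,1],
    [0,0,0,0,0,0,1],
    [0,0,0,0,0,0,1],
    [0,0,0,0,0,0,1],
    [0,0,0,0,0,0,1],
    [0,0,0,0,0,0,1],
  ],
)

```text
time_s: 20.9
position: [0.4982, 0.1523, 0.0547]
tcp_rot: [[-0.154, 0.976, 0.154], [0.691, 0.218, -0.689], [-0.706, 0.0, -0.708]]
force: [1.1, -0.0, 1.6]
opening: 0.555
grasp_force: 29.9
```

```bash
python3 - <<'E'
from h import *
st(); C=[.498,.148]; N=[.456,-.2015]
plan([([*C,.19],12.5,45),([.49,.02,.21],5,0),([.456,-.18,.21],-9,-45),([*N,.135],-9,-45),([*N,.057],-9,-45)],([*C,.050],12.5,45))
E
```

```text
t 20.9 G [0.4992 0.1482 0.0505] yaz 12.6 z [ 0.154 -0.689 -0.708] j [ 27.7  49.1  97.1 -51.3  60.9  52. ] F [ 1.07 -0.01  1.6 ] op 48.3 gf 29.939619587967172
[-0.33, 0.0, -0.33] [0.0, 0.0, 0.0] rows 3.4 0.0
[-0.352, -0.118, 0.249] [0.065, 0.999, 0.158] rows 3.2 6.4
[-0.668, -0.174, 0.006] [-0.122, 0.995, 0.295] rows 5.0 6.6
[-0.227, 0.011, 0.127] [0.0, 0.0, 0.0] rows 1.9 0.0
[-0.184, 0.0, 0.184] [0.0, 0.0, 0.0] rows 1.9 0.0
```

step_arm(
  steps=[
    [-0.03,0,-0.03,0,0,0,1],
    [-0.1,0,-0.1,0,0,0,1],
    [-0.18,0,-0.18,0,0,0,1],
    [-0.26,0,-0.26,0,0,0,1],
    [-0.33,0,-0.33,0,0,0,1],
    [-0.33,0,-0.33,0,0,0,1],
  ],
)

```text
time_s: 21.4
position: [0.4997, 0.1527, 0.2006]
tcp_rot: [[-0.148, 0.976, 0.16], [0.694, 0.217, -0.687], [-0.705, 0.009, -0.709]]
force: [0.2, 0.6, -1.5]
opening: 0.559
grasp_force: 29.9
```

step_arm(
  steps=[
    [-0.05,-0.015,0.04,0.01,0.13,0.02,1],
    [-0.1,-0.03,0.07,0.02,0.27,0.04,1],
    [-0.15,-0.05,0.11,0.03,0.42,0.07,1],
    [-0.2,-0.07,0.14,0.04,0.57,0.09,1],
    [-0.25,-0.085,0.18,0.05,0.72,0.11,1],
    [-0.3,-0.1,0.22,0.06,0.87,0.14,1],
    [-0.352,-0.118,0.249,0.065,0.999,0.158,1],
    [-0.352,-0.118,0.249,0.065,0.999,0.158,1],
  ],
)

```text
time_s: 22.07
position: [0.4922, 0.0124, 0.2172]
tcp_rot: [[-0.078, 0.997, 0.002], [0.997, 0.078, 0.003], [0.002, 0.002, -1.0]]
force: [0.9, 0.6, -1.1]
opening: 0.555
grasp_force: 29.8
```

step_arm(
  steps=[
    [-0.09,-0.02,0.001,-0.015,0.12,0.04,1],
    [-0.18,-0.045,0.002,-0.03,0.27,0.08,1],
    [-0.28,-0.07,0.003,-0.05,0.42,0.12,1],
    [-0.38,-0.1,0.004,-0.07,0.57,0.17,1],
    [-0.48,-0.125,0.005,-0.09,0.72,0.21,1],
    [-0.58,-0.15,0.006,-0.1,0.87,0.26,1],
    [-0.668,-0.174,0.006,-0.122,0.995,0.295,1],
    [-0.668,-0.174,0.006,-0.122,0.995,0.295,1],
  ],
)

```text
time_s: 22.73
position: [0.4556, -0.1928, 0.2098]
tcp_rot: [[0.12, 0.986, 0.114], [0.696, -0.165, 0.699], [0.708, -0.004, -0.706]]
force: [1.0, 0.7, -1.5]
opening: 0.556
grasp_force: 29.9
```

step_arm(
  steps=[
    [-0.05,0.003,0.02,0,0,0,1],
    [-0.12,0.006,0.05,0,0,0,1],
    [-0.19,0.009,0.09,0,0,0,1],
    [-0.227,0.011,0.127,0,0,0,1],
    [-0.227,0.011,0.127,0,0,0,1],
    [-0.227,0.011,0.127,0,0,0,1],
    [-0.227,0.011,0.127,0,0,0,1],
  ],
)

```text
time_s: 23.32
position: [0.4566, -0.2052, 0.1394]
tcp_rot: [[0.11, 0.988, 0.108], [0.697, -0.154, 0.7], [0.709, -0.002, -0.706]]
force: [-0.7, -0.3, -2.1]
opening: 0.562
grasp_force: 29.9
```

```bash
python3 - <<'E'
from h import *
st(); N=[.456,-.2015]
plan([([*N,.057],-9,-45)])
c=cap('scene','s9'); s=read_state(); g=np.array(s['position'])+.006*np.array(s['tcp_rot'])[:,2]
im=c['image']; h=cv2.cvtColor(im,cv2.COLOR_RGB2HSV); m=((h[...,0]<16)&(h[...,1]>90)&(h[...,2]>50)).astype(np.uint8)
q=proj(c,g).astype(int); m2=np.zeros_like(m); m2[q[1]-30:q[1]+30,q[0]-30:q[0]+30]=m[q[1]-30:q[1]+30,q[0]-30:q[0]+30]
n,l,S,ce=cv2.connectedComponentsWithStats(m2); print([S[k].tolist() for k in range(1,n) if S[k][4]>40])
th=np.linspace(0,6.28,73);P=np.array([proj(c,g+[r*np.cos(a),r*np.sin(a),z]) for z,r in ((.039,.024),(-.039,.028)) for a in th]);print(P.min(0),P.max(0))
E
```

```text
t 23.3167 G [ 0.4573 -0.201   0.1351] yaz -8.9 z [ 0.108  0.7   -0.706] j [-55.4  41.7  93.7  29.5  81.9 -60.7] F [-0.66 -0.28 -2.07] op 48.9 gf 29.862286090501584
[-0.186, -0.004, 0.182] [-0.003, -0.003, 0.0] rows 1.9 0.0
[[302, 217, 28, 26, 338]]
[301.54730444 215.41502889] [329.45788551 255.40875488]
```

The cup is where expected over the near peg (left edge 302 against 301.5 px). Lowering.

step_arm(
  steps=[
    [-0.03,0,0.03,0,0,0,1],
    [-0.06,0,0.06,0,0,0,1],
    [-0.09,0,0.09,0,0,0,1],
    [-0.12,-0.002,0.12,0,0,0,1],
    [-0.15,-0.002,0.15,0,0,0,1],
    [-0.17,-0.002,0.17,0,0,0,1],
    [-0.182,-0.002,0.182,0,0,0,1],
    [-0.182,-0.002,0.182,0,0,0,1],
  ],
)

```text
time_s: 24.03
position: [0.4555, -0.2052, 0.0602]
tcp_rot: [[0.112, 0.988, 0.108], [0.696, -0.155, 0.701], [0.71, -0.003, -0.704]]
force: [0.5, 0.3, -1.0]
opening: 0.56
grasp_force: 29.9
```

step_arm(
  steps=[
    [-0.003,0,0.003,0,0,0,1],
    [-0.003,0,0.003,0,0,0,1],
  ],
)

```text
time_s: 24.2
position: [0.456, -0.2058, 0.0604]
tcp_rot: [[0.11, 0.988, 0.109], [0.697, -0.155, 0.7], [0.708, -0.001, -0.706]]
force: [-0.6, 0.1, -1.2]
opening: 0.561
grasp_force: 29.9
```

step_arm(
  steps=[
    [-0.003,0,0.003,0,0,0,1],
    [-0.003,0,0.003,0,0,0,1],
  ],
)

```text
time_s: 24.37
position: [0.456, -0.2059, 0.0593]
tcp_rot: [[0.11, 0.988, 0.11], [0.698, -0.155, 0.7], [0.708, -0.001, -0.706]]
force: [-0.3, -0.1, -2.2]
opening: 0.56
grasp_force: 29.9
```

step_arm(
  steps=[
    [-0.002,0,0.002,0,0,0,1],
    [-0.002,0,0.002,0,0,0,1],
  ],
)

```text
time_s: 24.53
position: [0.4559, -0.2057, 0.0583]
tcp_rot: [[0.11, 0.988, 0.109], [0.697, -0.155, 0.7], [0.708, -0.001, -0.706]]
force: [-0.6, -1.0, -1.1]
opening: 0.556
grasp_force: 29.9
```

step_arm(
  steps=[
    [-0.003,0,0.003,0,0,0,1],
    [-0.003,0,0.003,0,0,0,1],
  ],
)

```text
time_s: 24.7
position: [0.4559, -0.2056, 0.0569]
tcp_rot: [[0.11, 0.988, 0.109], [0.697, -0.155, 0.7], [0.708, -0.001, -0.706]]
force: [-0.6, 0.1, -1.1]
opening: 0.563
grasp_force: 29.9
```

step_arm(
  steps=[
    [-0.002,0,0.002,0,0,0,1],
    [-0.002,0,0.002,0,0,0,1],
  ],
)

```text
time_s: 24.87
position: [0.4558, -0.2056, 0.056]
tcp_rot: [[0.11, 0.988, 0.109], [0.697, -0.155, 0.7], [0.709, -0.001, -0.706]]
force: [0.0, 0.9, -1.9]
opening: 0.556
grasp_force: 29.9
```

step_arm(
  steps=[
    [-0.002,0,0.002,0,0,0,1],
    [-0.002,0,0.002,0,0,0,1],
  ],
)

```text
time_s: 25.03
position: [0.4559, -0.2056, 0.0554]
tcp_rot: [[0.11, 0.988, 0.109], [0.697, -0.155, 0.7], [0.709, -0.001, -0.705]]
force: [0.6, -0.6, -0.8]
opening: 0.563
grasp_force: 29.9
```

step_arm(
  steps=[
    [-0.002,0,0.002,0,0,0,1],
    [-0.002,0,0.002,0,0,0,1],
  ],
)

```text
time_s: 25.2
position: [0.4559, -0.2056, 0.0552]
tcp_rot: [[0.11, 0.988, 0.11], [0.696, -0.155, 0.701], [0.709, -0.001, -0.705]]
force: [-1.5, -2.4, 3.5]
opening: 0.557
grasp_force: 30.1
```

step_arm(
  steps=[
    [-0.002,0,0.002,0,0,0,1],
    [-0.002,0,0.002,0,0,0,1],
  ],
)

```text
time_s: 25.37
position: [0.4559, -0.2056, 0.055]
tcp_rot: [[0.11, 0.988, 0.11], [0.695, -0.155, 0.702], [0.71, -0.001, -0.704]]
force: [-2.4, -2.7, 7.9]
opening: 0.562
grasp_force: 30.2
```

step_arm(
  steps=[
    [-0.001,0,0.001,0,0,0,1],
    [-0.001,0,0.001,0,0,0,1],
  ],
)

```text
time_s: 25.53
position: [0.4559, -0.2056, 0.055]
tcp_rot: [[0.11, 0.988, 0.11], [0.695, -0.155, 0.702], [0.711, -0.0, -0.704]]
force: [-2.0, -3.5, 9.9]
opening: 0.56
grasp_force: 30.3
```

Rim on the tray at the right height. Releasing and backing off.

step_arm(
  steps=[
    [0,0,0,0,0,0,0.1],
    [0,0,0,0,0,0,-0.3],
    [0,0,0,0,0,0,-1],
    [0,0,0,0,0,0,-1],
    [0,0,0,0,0,0,-1],
    [0,0,0,0,0,0,-1],
    [0,0,0,0,0,0,-1],
    [0,0,0,0,0,0,-1],
  ],
)

```text
time_s: 26.2
position: [0.4559, -0.2055, 0.0529]
tcp_rot: [[0.11, 0.988, 0.109], [0.697, -0.155, 0.7], [0.709, -0.001, -0.706]]
force: [-0.6, -0.3, -0.9]
opening: 0.968
grasp_force: 0.0
```

step_arm(
  steps=[
    [0,0,-0.05,0,0,0,-1],
    [0,0,-0.12,0,0,0,-1],
    [0,0,-0.2,0,0,0,-1],
    [0,0,-0.3,0,0,0,-1],
    [0,0,-0.4,0,0,0,-1],
    [0,0,-0.5,0,0,0,-1],
    [0,0,-0.5,0,0,0,-1],
    [0,0,-0.5,0,0,0,-1],
  ],
)

```text
time_s: 26.87
position: [0.4397, -0.3119, 0.1594]
tcp_rot: [[0.11, 0.988, 0.111], [0.699, -0.157, 0.698], [0.707, 0.001, -0.707]]
force: [0.5, 0.5, -0.1]
opening: 1.0
grasp_force: 0.0
```

```bash
python3 - <<'E'
from h import *
st(); th=np.linspace(0,6.28,73)
for nm in('scene','top'):
  c=cap(nm,'f'+nm); h=cv2.cvtColor(c['image'],cv2.COLOR_RGB2HSV); m=((h[...,0]<16)&(h[...,1]>90)&(h[...,2]>50)).astype(np.uint8)
  for N in([.585,-.222],[.456,-.2015]):
    P=np.array([proj(c,[N[0]+r*np.cos(a),N[1]+r*np.sin(a),z]) for z,r in ((.09,.024),(.012,.028)) for a in th]); a,b=P.min(0),P.max(0)
    x0,y0,x1,y1=*(a-6).astype(int),*(b+6).astype(int); n,l,S,ce=cv2.connectedComponentsWithStats(m[y0:y1,x0:x1])
    k=1+np.argmax(S[1:,4]); s=S[k]; print(nm,N,'pred',a.round(1),b.round(1),'seen',[s[0]+x0,s[1]+y0],[s[0]+s[2]+x0-1,s[1]+s[3]+y0-1])
E
```

```text
t 26.8667 G [ 0.4403 -0.3077  0.1552] yaz -9.0 z [ 0.111  0.698 -0.707] j [-61.9  43.7  82.7  25.3  91.9 -61. ] F [ 0.5   0.45 -0.09] op 87.0 gf 0.0
scene [0.585, -0.222] pred [335.1 211. ] [361.9 246.1] seen [np.int64(335), np.int64(212)] [np.int64(359), np.int64(244)]
scene [0.456, -0.2015] pred [298.3 238.1] [323.8 274.7] seen [np.int64(298), np.int64(239)] [np.int64(322), np.int64(273)]
top [0.585, -0.222] pred [327.4 166. ] [350.2 190.2] seen [np.int64(328), np.int64(166)] [np.int64(348), np.int64(189)]
top [0.456, -0.2015] pred [324.2 212.1] [347.3 234.6] seen [np.int64(325), np.int64(213)] [np.int64(346), np.int64(233)]
```

Both silhouettes match cups standing upside down on their pegs, to within about a pixel. Handing in.

```bash
python3 -c "
from rig import *
print(hand_in())"
```

```text
the job is handed in; nothing more can be done
None
```

I handed the job in at about 27 s: the cradle cup is upside down over the far peg and the standing cup, laid in the cradle and regripped on the way, is over the near peg. Both cups matched their expected outlines to within about 3 pixels in both cameras. At my last check, before the final carry, the jar, spool and carton had not moved; `hand_in` returned no verdict.

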